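# Open the optics enclosure

### The arm

A 7-joint arm with a two-finger parallel gripper is mounted at the origin on a cart in front of the work surface, level with it; the furniture and walls round the work are solid. World frame = base frame: x ahead of the robot, y to its left, z up, the work surface at z = 0. Lengths are in m, angles in rad, forces in N, time in s.
With the tool pointing down it reaches from about 0.4 to 0.85 m from the base axis. Payload 10.4 kg.
Tool frame: the origin (TCP) lies midway between the tips of the shut fingers; the grasp point (between the pads) lies 19 mm behind it; z points along the fingers, y is the line along which they close (so a half turn about z gives the same grasp; the last joint's range is limited). The gripper opens to 87 mm and grips with 3 to 60 N. Pads are 19 mm wide; open, the fingers measure 117 mm over their backs; the gripper's body (75 mm by 190 mm) begins 51 mm behind the grasp point.
Start: joints at [1.081, 0.332, -0.065, 1.46, 0.022, 1.35, -0.088], TCP at [0.281, -0.558, 0.223] pointing down, gripper open.
Joint ranges: [-2.6, 2.6], [-0.5, 2.12], [-1.47, 1.34], [0.16, 2.42], [-1.27, 4.41], [0.06, 2.06], [-2.6, 2.6]. Speed limits (rad/s): [2.22, 2.22, 2.79, 2.79, 3.14, 3.14, 3.14].

### API

Orientations are given as a unit quaternion [x, y, z, w].
In Python, from bench import sensors, eyes, order gives the robot as it stands.
- The arm moves only by the tool arm_command, never from a script. Its argument "steps" is a list of rows, each an object with "rot": the turn, a rotation vector about the world's x, y, z in degrees, a list of three; "slide": the shift along the world's x, y, z in m, a list of three; "grip": the opening, from 0 (shut) to 1 (fully open). A call has exactly 8 rows; each row shifts and turns the commanded pose from where the row before left it; what a row does not reach is not made up. A row lasts 1/8 s, in which the tool goes at most 62.5 mm and 10.7 degrees, less where a joint would pass 70% of its speed; a pose out of reach is approached as far as the arm can. A call with a gripper value outside its range is refused whole. The fingers move at their own pace and stop on an object; "newtons" is the grip in N (left out, the last holds). Time passes only in rows, so rows that do not move let the fingers close, or fill a call up. It gives the time, the measured TCP pose, the force, the opening and the grip force at its end, in the units of the state.
- sensors.read_state(): the state, without advancing time (a new reading comes with each control period).
- eyes.camera(name): name is "scene" or "top"; returns a dict with "pixels" (400x640x3 uint8, red, green, blue), "intrinsics" (3x3 intrinsics, pixels), "pose" (4x4, takes a point from camera to world coordinates). Camera axes: x right, y down, z forward; pixel columns grow to the right and rows downward; lengths in m; the calibration is good to about 2 mm. A picture is of the moment at which its call begins. There is no depth.
- order.close_job(): hands the job in; it is judged then, once.
Trained networks look in a picture, given as the dict that the camera call returned (one of the last four; its "shot" number tells which), for a name from the list of things; names that differ only in an ending like _2 or _b are one class to them, and where a whole thing is asked for, a point or a joint stands for the part that bears it (a point fixed in the world has none). Each returns a list of dicts, best first, with "conf" (0 to 1); they miss things now and then, are a little off and sometimes report something else, mostly with a low value. They report only what shows in the picture. A call takes as long as a camera call.
- eyes.look_for(name, picture): "bbox" ([left, top, right, bottom] in pixels, round what is visible of it).
The state is a dict: "time": time; "joint_positions": joint angles; "joint_vel": joint speeds; "joint_torque": joint torques, N m; "ee_pos": TCP position; "eef_rot": TCP orientation; "ft_force": force on the tool from outside, world axes, zero at the start; "torque": the same for the moment, N m; "width": finger opening in m; "grip_force": force on a finger pad.
Only numpy, scipy, OpenCV 4.12 (cv2) and the standard library are available. Lean on these libraries where they do the work, as an engineer would, in place of code of your own. Each camera call takes 0.05 s, during which the arm holds its last target. There are 200 camera calls.

### The job

Open the long grey optics enclosure, the box whose cover has a bridge handle and two wing screws: loosen the screws one after the other by turning each anticlockwise to its stop, so that its wing lies in line with its slot. Then lift the cover plate straight up by its handle over the screws and lay it down, handle up, on the black rubber mat, centred on it and square with it, without dropping it. Leave the screws loosened.

Things in the scene. Friction and masses are not known exactly. Their poses are not given: they have to be found in the camera images.
- cover: Loose aluminium plate, 97 (x) x 237 (y) x 4 mm, 0.25 kg, flush (1.5 mm play) in the top of a fixed grey box 110 x 250 x 60 mm high. Origin: centre of underside, at first 56 mm above the worktop; z up. Slots 22 (x) x 46 (y) mm at y = +-85 mm for the screws; lift 40 mm to clear them. Central steel bridge handle: 44 mm along y, 10 wide in x, bar from 28 to 38 mm above origin, legs below.
- screw_1 (a joint): Captive black wing screw on the enclosure's post, up through the cover's +y slot at cover y = +85 mm. Upright blade 36 mm long, 9 thick, from 5.5 to 35.5 mm above the cover's origin height. Value in rad, anticlockwise from above: 0 = blade along cover x, across the slot (locked); 1.57 = stop, blade along cover y, in line with the slot (free). Starts at 0.15 to 0.45; light friction (0.05 N m), stays where left.
- screw_2 (a joint): Captive black wing screw on the enclosure's post, up through the cover's -y slot at cover y = -85 mm. Upright blade 36 mm long, 9 thick, from 5.5 to 35.5 mm above the cover's origin height. Value in rad, anticlockwise from above: 0 = blade along cover x, across the slot (locked); 1.57 = stop, blade along cover y, in line with the slot (free). Starts at 0.15 to 0.45; light friction (0.05 N m), stays where left.
- mat: Fixed flat black rubber mat on the worktop, 150 (x) x 296 (y) x 4 mm. Origin: centre of its underside, on the worktop; y along its length. The cover laid on it has its origin 4 mm above the worktop.

How it is judged:
On the way, in this order (a step that is already met when the one before it is completed fails the run):
1. both wing screws are loosened (within 10 degrees of the stop) while the cover still lies in its place (value of joint each of screw_1, screw_2 above 1.39 rad and distance of cover from where it was at the start of the episode below 0.01 m), for 0.2 s.
2. the cover is lifted clear of the screws (height (world z) of cover above 0.096 m), for 0.1 s.
At the end, for the whole second after the job is handed in: The cover lies at rest flat on the mat, handle up, its centre within 30 mm of the mat's centre along each of the mat's sides and its length within 14 degrees of the mat's; both screws are still loosened (above 1.3 rad) (x of cover in the frame of mat between -0.03 and 0.03 m and y of cover in the frame of mat between -0.03 and 0.03 m and z of cover in the frame of mat below 0.008 m and angle between cover's own z axis and vertical below 0.1 rad and angle between the y axis of cover and the y axis of mat, either way round below 0.25 rad and linear speed of cover below 0.02 m/s and value of joint each of screw_1, screw_2 above 1.3 rad); the robot touches nothing.
It fails at once if the cover is dropped: it falls, held by nothing, with its underside more than 35 mm above the worktop (contact force between cover and anything else below 0.05 N and height (world z) of cover above 0.035 m and linear speed of cover above 0.3 m/s).
It also fails if it takes over 58 s, if anything falls off the work surface, if the arm or the gripper's body presses on something with over 40 N, if the wrist force passes 120 N, or if a joint passes its speed limit or range.

## Working session

There is one attempt and no reset: what is moved stays moved. The work goes in short steps, Python scripts to look and compute and a tool call to move; the robot and the scene stay as the last step left them, time stands still between calls to the robot, and variables do not carry over. Pictures are saved under pics/ and viewed, at most 10 in all, crops included, and the job is handed in when it is done.

Besides the shell and the picture viewer there is one more tool, called after "Call:" as name([rows], argument=value, ...), one row to a line, values as JSON. arm_command: Moves the arm, as the interface text tells. Its arguments: {"type":"object","properties":{"steps":{"type":"array","items":{"type":"object","properties":{"rot":{"type":"array","items":{"type":"number"}},"slide":{"type":"array","items":{"type":"number"}},"grip":{"type":"number"}}}},"newtons":{"type":"number"}},"required":["steps"]}

```bash
mkdir -p pics; ls
python3 - <<'E'
from bench import sensors, eyes
import cv2,numpy as np
s=sensors.read_state(); print(s['time'],s['ee_pos'],s['eef_rot'],s['width'])
for n in("scene","top"):
    p=eyes.camera(n); cv2.imwrite(f"pics/{n}0.png",p["pixels"][:,:,::-1])
    print(n,np.round(p["intrinsics"],1).tolist(),np.round(p["pose"],4).tolist())
    for k in("cover","screw_1","mat"):
        print(k,[(np.round(d["bbox"]).tolist(),round(d["conf"],2)) for d in eyes.look_for(k,p)][:4])
E
```

```text
pics
0.0 [ 0.28107148 -0.55778361  0.22171825] [ 9.72880093e-01  2.31308804e-01 -2.08449632e-04 -7.19684902e-04] 0.08736827365790674
scene [[449.7, 0.0, 321.6], [0.0, 449.7, 201.6], [0.0, 0.0, 1.0]] [[-0.8813, -0.2482, 0.4021, 0.0152], [-0.4719, 0.5058, -0.7221, 0.8261], [-0.0242, -0.8262, -0.5629, 0.7122], [0.0, 0.0, 0.0, 1.0]]
cover [([240.0, 217.0, 319.0, 297.0], 0.57)]
screw_1 [([289.0, 216.0, 306.0, 232.0], 0.74), ([255.0, 266.0, 276.0, 281.0], 0.68)]
mat [([299.0, 167.0, 388.0, 226.0], 0.7)]
top [[463.5, 0.0, 334.3], [0.0, 463.5, 201.1], [0.0, 0.0, 1.0]] [[0.0243, -0.9941, 0.1055, 0.3535], [-0.9996, -0.0255, -0.0105, -0.0063], [0.0131, -0.1052, -0.9944, 1.2462], [0.0, 0.0, 0.0, 1.0]]
cover [([200.0, 181.0, 299.0, 229.0], 0.57)]
screw_1 [([278.0, 194.0, 288.0, 211.0], 0.55)]
mat [([333.0, 168.0, 449.0, 235.0], 0.68)]
```

Run:
```python
import cv2,numpy as np
a=cv2.imread("pics/top0.png")[150:260,180:470]; b=cv2.imread("pics/scene0.png")[150:310,220:410]
cv2.imwrite("pics/t0c.png",cv2.resize(a,None,fx=2.75,fy=2.75,interpolation=2))
cv2.imwrite("pics/s0c.png",cv2.resize(b,None,fx=3.5,fy=3.5,interpolation=2))
```

```text
(no output)
```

View pics/t0c.png

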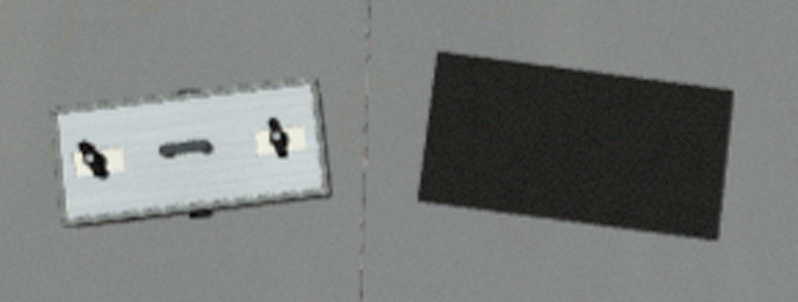

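View pics/s0c.png

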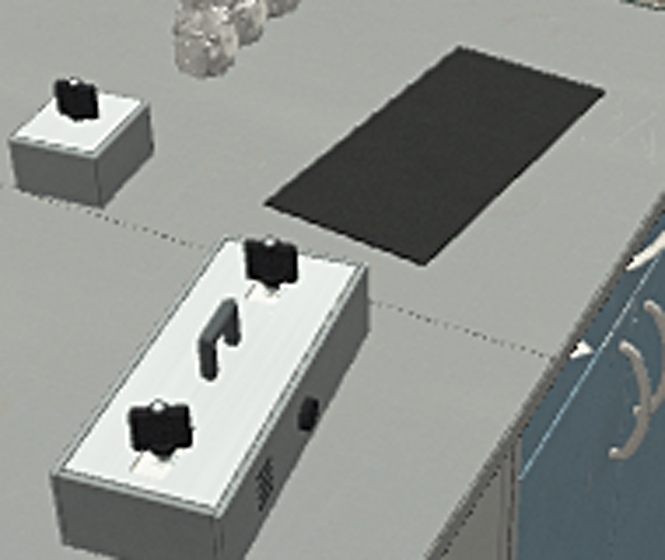

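View pics/scene0.png

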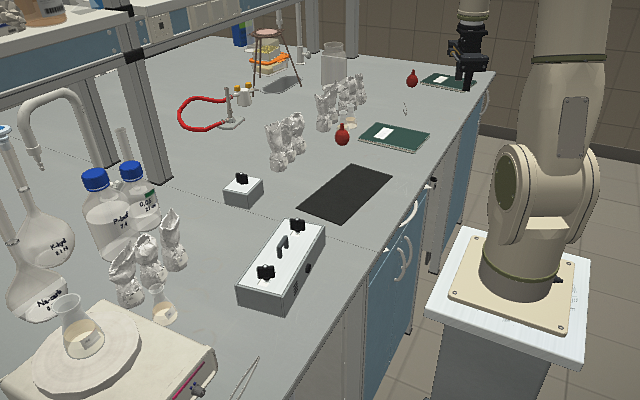

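The views show the enclosure on the left, with the handle at about top px (248,204). The screws are at about (214,208) and (281,200), both turned about 15–25° anticlockwise. The mat is on the right, spanning about (332–447, 169–237). There is also a small decoy box with one screw.

```bash
cat > h.py <<'E'
import numpy as np,cv2
def onplane(p,uv,z):
    K,T=np.array(p["intrinsics"]),np.array(p["pose"])
    d=T[:3,:3]@np.linalg.inv(K)@np.array([uv[0],uv[1],1.]); o=T[:3,3]
    return o+d*(z-o[2])/d[2]
def tri(ps,uvs):
    A=np.zeros((3,3));b=np.zeros(3)
    for p,uv in zip(ps,uvs):
        T=np.array(p["pose"]);o=T[:3,3];d=onplane(p,uv,0)-o;d/=np.linalg.norm(d)
        M=np.eye(3)-np.outer(d,d);A+=M;b+=M@o
    return np.linalg.solve(A,b)
def rect(p,mask,z):
    n,l,st,_=cv2.connectedComponentsWithStats(mask.astype(np.uint8))
    k=1+np.argmax(st[1:,4]); ys,xs=np.where(l==k)
    pts=np.array([onplane(p,(x,y),z)[:2] for x,y in zip(xs,ys)],np.float32)
    (c,wh,a)=cv2.minAreaRect(pts*1000)
    if wh[0]<wh[1]: a-=90   # a = yaw of the long side
    return np.round(c),np.round(wh),round(a,1)
E
python3 - <<'E'
from bench import eyes
from h import *
t=eyes.camera("top"); s=eyes.camera("scene")
def crop(im,b):
    m=np.zeros(im.shape[:2],bool); l,tp,r,bt=b; m[tp:bt,l:r]=1; return m
g=t["pixels"].max(2)
print("cover",rect(t,(g>170)&crop(g,(190,170,310,240)),.06))
print("mat",rect(t,(g<70)&crop(g,(325,160,455,245)),.004))
for nm,a,b in(("scrL",(214.5,208.2),(265.5,272)),("scrR",(281.5,200.2),(297.5,224.5)),("handle",(247.8,204),(282.5,243))):
    print(nm,np.round(tri([t,s],[a,b]),4), np.round(onplane(t,a,.09),4))
# blade directions
for nm,b in(("L",(203,196,228,220)),("R",(270,188,294,210))):
    ys,xs=np.where((g<70)&crop(g,b))
    P=np.array([onplane(t,q,.09)[:2] for q in zip(xs,ys)]); c=P.mean(0)
    w,v=np.linalg.eigh(np.cov((P-c).T)); print(nm,np.round(c,4),"blade yaw",np.degrees(np.arctan2(v[1,1],v[0,1]))%180,len(xs))
E
```

```text
cover (array([465., 201.]), array([100., 238.]), -81.7)
mat (array([ 485., -167.]), array([294., 148.]), 83.8)
scrL [0.4529 0.2846 0.0735] [0.4507 0.28   0.09  ]
scrR [0.4771 0.1157 0.0732] [0.475  0.1138 0.09  ]
handle [0.4647 0.1992 0.0832] [0.4633 0.1976 0.09  ]
L [0.4516 0.2813] blade yaw 34.98212259920339 55
R [0.4752 0.1151] blade yaw 17.272699752419328 40
```

Call:
arm_command([
  {"slide":[0.012,0.042,0],"grip":0.5},
  {"slide":[0.012,0.042,0],"grip":0.5},
  {"slide":[0.013,0.045,0],"grip":0.5},
  {"slide":[0.014,0.048,0],"grip":0.5},
  {"slide":[0.014,0.048,0],"grip":0.5},
  {"slide":[0.014,0.048,0],"grip":0.5},
  {"slide":[0.014,0.048,0],"grip":0.5},
  {"slide":[0.014,0.048,0],"grip":0.5},
])

```text
schema error: expected keys rot, slide, grip
```

Call:
arm_command([
  {"slide":[0.014,0.048,0],"grip":0.5,"rot":[0,0,-3]},
  {"slide":[0.014,0.048,0],"grip":0.5,"rot":[0,0,-3]},
  {"slide":[0.014,0.048,0],"grip":0.5,"rot":[0,0,-3]},
  {"slide":[0.014,0.048,0],"grip":0.5},
  {"slide":[0.014,0.048,0],"grip":0.5},
  {"slide":[0.012,0.042,-0.02],"grip":0.5},
  {"slide":[0.006,0.018,-0.03],"grip":0.5},
  {"slide":[0,0,0],"grip":0.5},
])

```text
schema error: expected keys rot, slide, grip
```

Call:
arm_command([
  {"rot":[0,0,0],"slide":[0.012,0.042,0],"grip":0.5},
  {"rot":[0,0,0],"slide":[0.012,0.042,0],"grip":0.5},
  {"rot":[0,0,0],"slide":[0.013,0.045,0],"grip":0.5},
  {"rot":[0,0,0],"slide":[0.014,0.048,0],"grip":0.5},
  {"rot":[0,0,0],"slide":[0.014,0.048,0],"grip":0.5},
  {"rot":[0,0,0],"slide":[0.014,0.048,0],"grip":0.5},
  {"rot":[0,0,0],"slide":[0.014,0.048,0],"grip":0.5},
  {"rot":[0,0,0],"slide":[0.014,0.048,0],"grip":0.5},
], newtons=30)

```text
time: 1.5
ee_pos: [0.3886, -0.1876, 0.2229]
eef_rot: [0.973, 0.231, 0.0, 0.0]
ft_force: [1.1, 0.3, 0.7]
width: 0.0437
grip_force: 0.0
```

Call:
arm_command([
  {"rot":[0,0,-3],"slide":[0.014,0.048,0],"grip":0.5},
  {"rot":[0,0,-3],"slide":[0.014,0.048,0],"grip":0.5},
  {"rot":[0,0,-3],"slide":[0.014,0.048,0],"grip":0.5},
  {"rot":[0,0,0],"slide":[0.014,0.048,0],"grip":0.5},
  {"rot":[0,0,0],"slide":[0.014,0.048,0],"grip":0.5},
  {"rot":[0,0,0],"slide":[0.012,0.042,-0.04],"grip":0.5},
  {"rot":[0,0,0],"slide":[0.006,0.022,-0.045],"grip":0.5},
  {"rot":[0,0,0],"slide":[0,0,0],"grip":0.5},
])

```text
time: 2.5
ee_pos: [0.4743, 0.1162, 0.135]
eef_rot: [0.988, 0.156, -0.003, -0.001]
ft_force: [0.1, -0.2, 0.3]
width: 0.0438
grip_force: 0.0
```

Run:
```python
from bench import eyes,sensors
import cv2
s=sensors.read_state();print(s['joint_positions'],s['ee_pos'])
a=eyes.camera("top")["pixels"][150:260,180:350,::-1];b=eyes.camera("scene")["pixels"][150:310,220:350,::-1]
r=lambda i:cv2.resize(i,(int(i.shape[1]*500/i.shape[0]) if i.shape[1]<150 else 390,500 if i.shape[1]<150 else 252),interpolation=2)
a,b=r(a),r(b); a=cv2.copyMakeBorder(a,0,500-a.shape[0],0,0,0)
cv2.imwrite("pics/p1.png",cv2.hconcat([a,b]))
```

```text
[ 0.3841158   0.18067465 -0.77187243  1.88664004  0.13599465  1.13310252
 -1.69584168] [0.47428383 0.11623466 0.13496676]
```

View pics/p1.png

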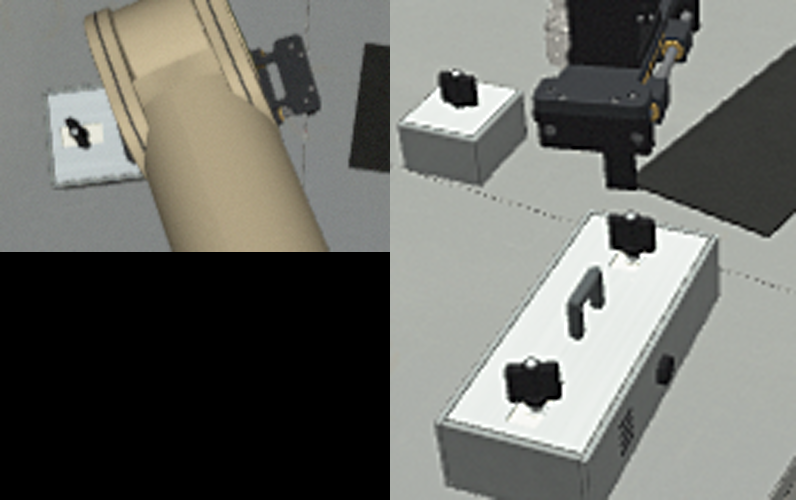

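The gripper is above the near screw, in line with its blade. Next I descend and grip it.

Call:
arm_command([
  {"rot":[0,0,0],"slide":[0.002,0,-0.03],"grip":0.5},
  {"rot":[0,0,0],"slide":[0,0,-0.027],"grip":0.5},
  {"rot":[0,0,0],"slide":[0,0,-0.01],"grip":0.5},
  {"rot":[0,0,0],"slide":[0,0,0],"grip":0.3},
  {"rot":[0,0,0],"slide":[0,0,0],"grip":0},
  {"rot":[0,0,0],"slide":[0,0,0],"grip":0},
  {"rot":[0,0,0],"slide":[0,0,0],"grip":0},
  {"rot":[0,0,0],"slide":[0,0,0],"grip":0},
])

```text
time: 3.6
ee_pos: [0.4779, 0.1174, 0.0712]
eef_rot: [0.988, 0.155, 0.0, -0.001]
ft_force: [-4.3, 7.1, 3.9]
width: 0.0082
grip_force: 30.0
```

Call:
arm_command([
  {"rot":[0,0,9],"slide":[0,0,0],"grip":0},
  {"rot":[0,0,10],"slide":[0,0,0],"grip":0},
  {"rot":[0,0,10],"slide":[0,0,0],"grip":0},
  {"rot":[0,0,10],"slide":[0,0,0],"grip":0},
  {"rot":[0,0,10],"slide":[0,0,0],"grip":0},
  {"rot":[0,0,10],"slide":[0,0,0],"grip":0},
  {"rot":[0,0,10],"slide":[0,0,0],"grip":0},
  {"rot":[0,0,10],"slide":[0,0,0],"grip":0},
])

```text
time: 4.6
ee_pos: [0.4773, 0.1178, 0.0712]
eef_rot: [0.661, 0.75, 0.001, -0.001]
ft_force: [-6.3, 9.7, 5.8]
width: 0.009
grip_force: 30.0
```

Call:
arm_command([
  {"rot":[0,0,3],"slide":[0,0,0],"grip":0},
  {"rot":[0,0,0],"slide":[0,0,0],"grip":0},
  {"rot":[0,0,0],"slide":[0,0,0],"grip":0.4},
  {"rot":[0,0,0],"slide":[0,0,0],"grip":0.4},
  {"rot":[0,0,0],"slide":[0,0,0.03],"grip":0.4},
  {"rot":[0,0,0],"slide":[0,0,0.03],"grip":0.4},
  {"rot":[0,0,0],"slide":[0,0,0],"grip":0.4},
  {"rot":[0,0,0],"slide":[0,0,0],"grip":0.4},
])

```text
time: 5.6
ee_pos: [0.4782, 0.1143, 0.1301]
eef_rot: [0.645, 0.764, -0.0, 0.0]
ft_force: [-0.5, 0.5, 0.1]
width: 0.0346
grip_force: 0.0
```

Call:
arm_command([
  {"rot":[0,0,-8],"slide":[-0.003,0.022,0.01],"grip":0.5},
  {"rot":[0,0,-9],"slide":[-0.004,0.03,0],"grip":0.5},
  {"rot":[0,0,-9],"slide":[-0.004,0.03,0],"grip":0.5},
  {"rot":[0,0,-9],"slide":[-0.004,0.03,0],"grip":0.5},
  {"rot":[0,0,-9],"slide":[-0.004,0.03,0],"grip":0.5},
  {"rot":[0,0,-9],"slide":[-0.004,0.02,0],"grip":0.5},
  {"rot":[0,0,-9],"slide":[-0.002,0.009,0],"grip":0.5},
  {"rot":[0,0,-2],"slide":[0,0,0],"grip":0.5},
])

```text
time: 6.6
ee_pos: [0.4525, 0.2862, 0.1396]
eef_rot: [0.952, 0.307, -0.001, 0.0]
ft_force: [-0.5, -1.1, 0.0]
width: 0.0436
grip_force: 0.0
```

Run:
```python
from bench import eyes,sensors
import cv2
s=sensors.read_state();print(s['joint_positions'],s['ee_pos'],s['eef_rot'])
b=eyes.camera("scene")["pixels"][170:310,220:350,::-1]
cv2.imwrite("pics/p2.png",cv2.resize(b,None,fx=4,fy=4,interpolation=2))
```

```text
[ 0.11403758  0.32308359 -0.88790252  1.76580085  0.26880583  1.18207207
 -1.79829162] [0.45253761 0.28619778 0.1395692 ] [ 9.51623922e-01  3.07264226e-01 -7.76584506e-04  6.09015485e-05]
```

View pics/p2.png

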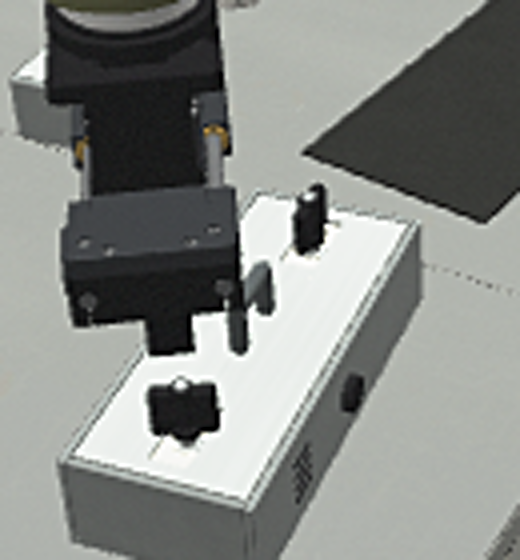

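The near screw now lies along its slot, and the gripper is above the far screw. I'll repeat the same steps there.

Call:
arm_command([
  {"rot":[0,0,0],"slide":[0,-0.001,-0.03],"grip":0.5},
  {"rot":[0,0,0],"slide":[0,0,-0.029],"grip":0.5},
  {"rot":[0,0,0],"slide":[0,0,-0.01],"grip":0.5},
  {"rot":[0,0,0],"slide":[0,0,0],"grip":0.3},
  {"rot":[0,0,0],"slide":[0,0,0],"grip":0},
  {"rot":[0,0,0],"slide":[0,0,0],"grip":0},
  {"rot":[0,0,0],"slide":[0,0,0],"grip":0},
  {"rot":[0,0,0],"slide":[0,0,0],"grip":0},
])

```text
time: 7.65
ee_pos: [0.4529, 0.2857, 0.0721]
eef_rot: [0.952, 0.307, 0.0, -0.0]
ft_force: [-4.3, 1.8, 4.7]
width: 0.0084
grip_force: 29.9
```

Call:
arm_command([
  {"rot":[0,0,8],"slide":[0,0,0],"grip":0},
  {"rot":[0,0,8],"slide":[0,0,0],"grip":0},
  {"rot":[0,0,8],"slide":[0,0,0],"grip":0},
  {"rot":[0,0,8],"slide":[0,0,0],"grip":0},
  {"rot":[0,0,8],"slide":[0,0,0],"grip":0},
  {"rot":[0,0,8],"slide":[0,0,0],"grip":0},
  {"rot":[0,0,8],"slide":[0,0,0],"grip":0},
  {"rot":[0,0,7],"slide":[0,0,0],"grip":0},
])

```text
time: 8.65
ee_pos: [0.4527, 0.2858, 0.0721]
eef_rot: [0.649, 0.761, 0.0, -0.0]
ft_force: [-3.3, 1.3, 4.7]
width: 0.0087
grip_force: 29.9
```

Call:
arm_command([
  {"rot":[0,0,2],"slide":[0,0,0],"grip":0},
  {"rot":[0,0,0],"slide":[0,0,0],"grip":0},
  {"rot":[0,0,0],"slide":[0,0,0],"grip":0.45},
  {"rot":[0,0,0],"slide":[0,0,0],"grip":0.45},
  {"rot":[0,0,-2],"slide":[0,0,0.035],"grip":0.45},
  {"rot":[0,0,0],"slide":[0,0,0.03],"grip":0.45},
  {"rot":[0,0,0],"slide":[0.006,-0.042,0],"grip":0.45},
  {"rot":[0,0,0],"slide":[0.006,-0.043,0],"grip":0.45},
])

```text
time: 9.65
ee_pos: [0.4656, 0.1989, 0.1368]
eef_rot: [0.651, 0.759, 0.0, 0.0]
ft_force: [0.3, -0.9, 0.5]
width: 0.0392
grip_force: 0.0
```

Run:
```python
from bench import eyes,sensors
import cv2
s=sensors.read_state();print(s['ee_pos'],s['eef_rot'])
b=eyes.camera("scene")["pixels"][170:310,220:350,::-1]
cv2.imwrite("pics/p3.png",cv2.resize(b,None,fx=4,fy=4,interpolation=2))
```

```text
[0.46561526 0.19887167 0.13681291] [6.50781545e-01 7.59264873e-01 2.42641754e-04 4.18923128e-04]
```

View pics/p3.png

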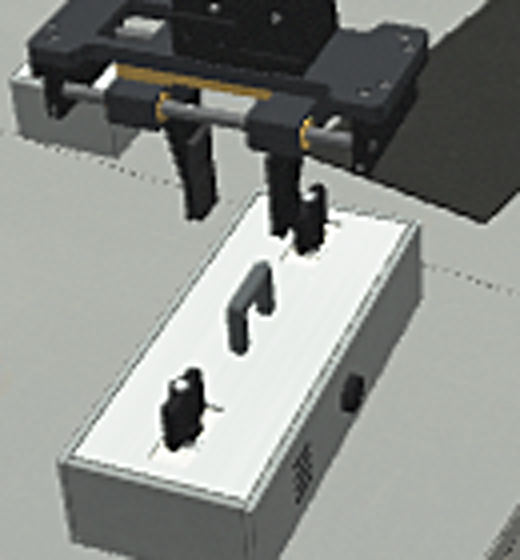

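Both wings are in line with their slots, and the gripper straddles the handle. I'll grip it and start the lift.

Call:
arm_command([
  {"rot":[0,0,0],"slide":[0,0.001,-0.03],"grip":0.45},
  {"rot":[0,0,0],"slide":[0,0,-0.026],"grip":0.45},
  {"rot":[0,0,0],"slide":[0,0,-0.01],"grip":0.45},
  {"rot":[0,0,0],"slide":[0,0,0],"grip":0.2},
  {"rot":[0,0,0],"slide":[0,0,0],"grip":0},
  {"rot":[0,0,0],"slide":[0,0,0],"grip":0},
  {"rot":[0,0,0],"slide":[0,0,0],"grip":0},
  {"rot":[0,0,0],"slide":[0,0,0],"grip":0},
], newtons=50)

```text
time: 10.7
ee_pos: [0.4656, 0.201, 0.0711]
eef_rot: [0.651, 0.759, 0.0, 0.0]
ft_force: [-0.3, -1.5, 6.0]
width: 0.0094
grip_force: 50.0
```

Call:
arm_command([
  {"rot":[0,0,0],"slide":[0,0,0.004],"grip":0},
  {"rot":[0,0,0],"slide":[0,0,0.006],"grip":0},
  {"rot":[0,0,0],"slide":[0,0,0.008],"grip":0},
  {"rot":[0,0,0],"slide":[0,0,0.01],"grip":0},
  {"rot":[0,0,0],"slide":[0,0,0.01],"grip":0},
  {"rot":[0,0,0],"slide":[0,0,0.01],"grip":0},
  {"rot":[0,0,0],"slide":[0,0,0.012],"grip":0},
  {"rot":[0,0,0],"slide":[0,0,0],"grip":0},
])

```text
time: 11.7
ee_pos: [0.4658, 0.2011, 0.1316]
eef_rot: [0.651, 0.759, 0.001, 0.001]
ft_force: [0.3, -0.3, -2.3]
width: 0.0096
grip_force: 50.0
```

Run:
```python
from bench import eyes,sensors
import cv2
s=sensors.read_state();print(s['ee_pos'],s['eef_rot'],s['width'],s['ft_force'])
b=eyes.camera("scene")["pixels"][140:310,210:350,::-1]
cv2.imwrite("pics/p4.png",cv2.resize(b,None,fx=3.5,fy=3.5,interpolation=2))
```

```text
[0.46584109 0.20110422 0.13158429] [6.51199472e-01 7.58906135e-01 6.77429560e-04 5.16423691e-04] 0.009584944903845267 [ 0.27079668 -0.31132474 -2.25864401]
```

View pics/p4.png

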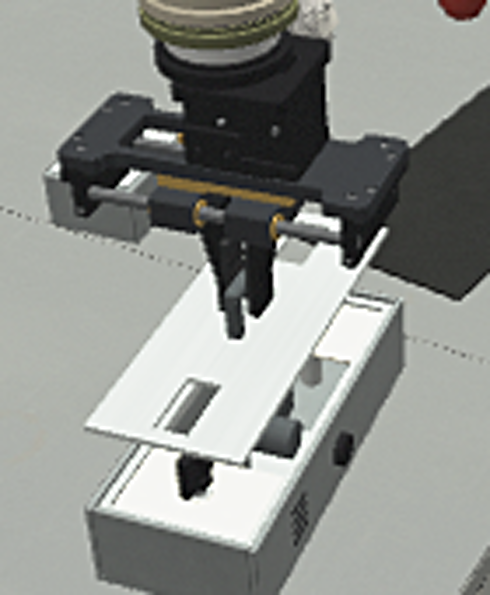

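The cover has come up level and clear of the screws. Next I carry it to the mat.

Call:
arm_command([
  {"rot":[0,0,0],"slide":[0,0,0.02],"grip":0},
  {"rot":[0,0,0],"slide":[0.001,-0.015,0],"grip":0},
  {"rot":[0,0,-1],"slide":[0.001,-0.025,0],"grip":0},
  {"rot":[0,0,-2],"slide":[0.002,-0.035,0],"grip":0},
  {"rot":[0,0,-2],"slide":[0.002,-0.04,0],"grip":0},
  {"rot":[0,0,-2],"slide":[0.002,-0.04,0],"grip":0},
  {"rot":[0,0,-2],"slide":[0.002,-0.04,0],"grip":0},
  {"rot":[0,0,-2],"slide":[0.002,-0.04,0],"grip":0},
])

```text
time: 12.75
ee_pos: [0.4775, -0.0353, 0.1517]
eef_rot: [0.721, 0.693, 0.0, 0.0]
ft_force: [0.1, -0.1, -1.5]
width: 0.0094
grip_force: 50.0
```

Call:
arm_command([
  {"rot":[0,0,-2],"slide":[0.002,-0.04,0],"grip":0},
  {"rot":[0,0,-1.5],"slide":[0.002,-0.04,0],"grip":0},
  {"rot":[0,0,0],"slide":[0.002,-0.033,0],"grip":0},
  {"rot":[0,0,0],"slide":[0.001,-0.02,-0.01],"grip":0},
  {"rot":[0,0,0],"slide":[0,0,-0.03],"grip":0},
  {"rot":[0,0,0],"slide":[0,0,-0.03],"grip":0},
  {"rot":[0,0,0],"slide":[0,0,-0.02],"grip":0},
  {"rot":[0,0,0],"slide":[0,0,0],"grip":0},
])

```text
time: 13.75
ee_pos: [0.4836, -0.1663, 0.0596]
eef_rot: [0.741, 0.671, -0.0, -0.001]
ft_force: [1.1, 0.4, -0.6]
width: 0.0095
grip_force: 50.0
```

Run:
```python
from bench import eyes,sensors
import cv2
s=sensors.read_state();print(s['ee_pos'],s['eef_rot'],s['width'],s['ft_force'])
b=eyes.camera("scene")["pixels"][90:290,230:430,::-1]
cv2.imwrite("pics/p5.png",cv2.resize(b,None,fx=2.9,fy=2.9,interpolation=2))
```

```text
[ 0.48362233 -0.16632502  0.05957332] [ 7.41403151e-01  6.71058768e-01 -1.82542536e-04 -1.21011050e-03] 0.0094726494335045 [ 1.14690596  0.42433346 -0.62661159]
```

View pics/p5.png

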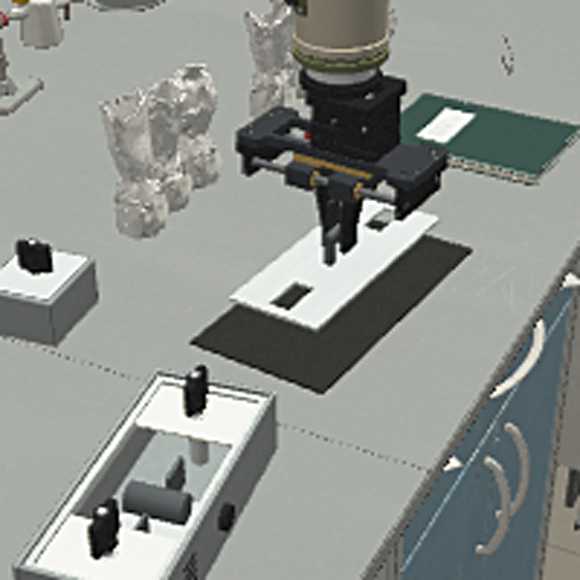

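The cover is level and square above the mat, and both screws are still loosened. I'll lower it the last 40 mm.

Call:
arm_command([
  {"rot":[0,0,0],"slide":[0,0,-0.012],"grip":0},
  {"rot":[0,0,0],"slide":[0,0,-0.012],"grip":0},
  {"rot":[0,0,0],"slide":[0,0,-0.008],"grip":0},
  {"rot":[0,0,0],"slide":[0,0,-0.004],"grip":0},
  {"rot":[0,0,0],"slide":[0,0,-0.003],"grip":0},
  {"rot":[0,0,0],"slide":[0,0,-0.002],"grip":0},
  {"rot":[0,0,0],"slide":[0,0,0],"grip":0},
  {"rot":[0,0,0],"slide":[0,0,0],"grip":0},
])

```text
time: 14.8
ee_pos: [0.4844, -0.1672, 0.0197]
eef_rot: [0.742, 0.671, 0.0, 0.0]
ft_force: [-0.2, -0.4, -2.8]
width: 0.0093
grip_force: 50.0
```

Call:
arm_command([
  {"rot":[0,0,0],"slide":[0,0,-0.001],"grip":0},
  {"rot":[0,0,0],"slide":[0,0,-0.001],"grip":0},
  {"rot":[0,0,0],"slide":[0,0,0],"grip":0},
  {"rot":[0,0,0],"slide":[0,0,0],"grip":0},
  {"rot":[0,0,0],"slide":[0,0,0],"grip":0},
  {"rot":[0,0,0],"slide":[0,0,0],"grip":0},
  {"rot":[0,0,0],"slide":[0,0,0],"grip":0},
  {"rot":[0,0,0],"slide":[0,0,0],"grip":0},
])

```text
time: 15.8
ee_pos: [0.4845, -0.1673, 0.019]
eef_rot: [0.742, 0.671, -0.001, 0.0]
ft_force: [-8.5, 2.9, 19.5]
width: 0.0095
grip_force: 50.0
```

In contact with the mat. I'll release and rise.

Call:
arm_command([
  {"rot":[0,0,0],"slide":[0,0,0.001],"grip":0},
  {"rot":[0,0,0],"slide":[0,0,0],"grip":0.35},
  {"rot":[0,0,0],"slide":[0,0,0],"grip":0.35},
  {"rot":[0,0,0],"slide":[0,0,0],"grip":0.35},
  {"rot":[0,0,0],"slide":[0,0,0.02],"grip":0.35},
  {"rot":[0,0,0],"slide":[0,0,0.05],"grip":0.35},
  {"rot":[0,0,0],"slide":[0,0,0.06],"grip":0.35},
  {"rot":[0,0,0],"slide":[0,0,0.04],"grip":0.35},
])

```text
time: 16.8
ee_pos: [0.4851, -0.1667, 0.1925]
eef_rot: [0.741, 0.671, 0.001, 0.002]
ft_force: [0.8, -0.7, -0.7]
width: 0.0301
grip_force: 0.0
```

Call:
arm_command([
  {"rot":[0,0,0],"slide":[0,0,0.02],"grip":0.35},
  {"rot":[0,0,0],"slide":[0,0,0],"grip":0.35},
  {"rot":[0,0,0],"slide":[0,0,0],"grip":0.35},
  {"rot":[0,0,0],"slide":[0,0,0],"grip":0.35},
  {"rot":[0,0,0],"slide":[0,0,0],"grip":0.35},
  {"rot":[0,0,0],"slide":[0,0,0],"grip":0.35},
  {"rot":[0,0,0],"slide":[0,0,0],"grip":0.35},
  {"rot":[0,0,0],"slide":[0,0,0],"grip":0.35},
])

```text
time: 17.8
ee_pos: [0.4843, -0.1671, 0.2085]
eef_rot: [0.742, 0.671, 0.0, -0.0]
ft_force: [-1.1, -0.1, -0.6]
width: 0.0302
grip_force: 0.0
```

Run:
```python
from bench import eyes,sensors
import cv2
s=sensors.read_state();print(s['ee_pos'],s['width'],s['ft_force'])
b=eyes.camera("scene")["pixels"][90:290,230:430,::-1]
cv2.imwrite("pics/p6.png",cv2.resize(b,None,fx=2.9,fy=2.9,interpolation=2))
```

```text
[ 0.48427677 -0.16713107  0.20852981] 0.030206672692525093 [-1.10486239 -0.12753384 -0.56231938]
```

View pics/p6.png

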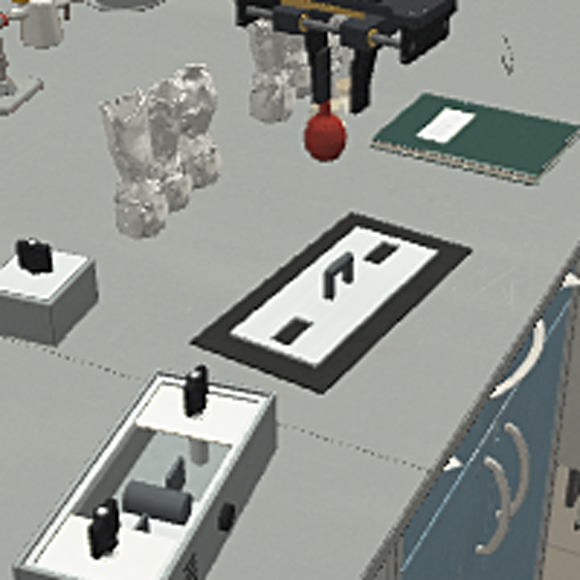

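The cover lies centred and square on the mat, handle up. The screws are in line with their slots, and the gripper is clear of everything.

```bash
python3 -c "
from bench import order
print(order.close_job())"
```

```text
the job is handed in; nothing more can be done
None
```

I handed the job in at about 18 s of robot time: both screws were loosened, and the last picture shows the cover centred and square on the mat, handle up; `close_job()` returned no verdict.

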